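# Load the nut mill and click it on

## Task

Tip the four walnuts from the nut mill's hinged loading pan into its hopper by lifting the pan's bar, then lower the pan back down flat under control rather than letting it drop. After that, switch the mill on: turn the black lever knob on its housing clockwise, seen from above, until it clicks past its detent to its far stop, and let go. Leave the other things on the counter where they are.

Things in the scene. Friction and masses are not known exactly. Their poses are not given: they have to be found in the camera images.
- mill: the nut mill, fixed to the counter: grey base 200 mm (x) by 480 mm (y), 25 mm high; origin at the counter surface, z up. Along its own y axis: white motor housing with the lever knob on top at y -200 to -50 mm (top 150 mm above the counter), square steel hopper at y -50 to +84 mm, loading pan over y +66 to +230 mm. Place and yaw vary
- hopper (a point): centre of the hopper's inner floor, at mill x 0, y +17 mm, 45 mm above the counter; axes as the mill's. Inside 144 mm (x) by 122 mm (y), open on top; the wall towards the housing is 185 mm above the counter, those at +x and -x 175 mm, the one towards the pan 110 mm. All walnuts fit in one layer on its floor
- pan (a joint): tilt of the loading pan in rad: 0 is flat on its rest, up to 1.15 tipped towards the hopper. Pan about 0.35 kg, slightly stiff hinge; it falls back when let go. The nuts roll out at about 0.3 to 0.6 rad; by 1.0 all are out
- pan_hinge (a point): middle of the pan's hinge line, which runs along the mill's x axis at mill y +86 mm, 120 mm above the counter. The aluminium pan is 132 mm wide, with walls reaching 36 mm above the hinge line on three sides; the side towards the hopper is open but for a 3 mm lip 20 mm past the hinge, over the hopper
- pan_bar (a point): middle of the pan's lifting bar: round, 10 mm thick, 110 mm long, black, parallel to the hinge, on a bracket at each end, else free all round; 46 mm outside the pan's end wall. With the pan down it is at mill y +276 mm, 165 mm above the counter (190 mm out from and 45 mm above the hinge). It swings with the pan, and can turn between finger pads
- lever (a joint): angle of the lever knob in rad: 0 is off (lever along the mill's +x axis); grows clockwise seen from above to a stop at 1.57, on (lever along the mill's -y axis). A detent resists with up to about 0.25 N m, hardest near 0.35 rad; let go before about 0.79 rad it springs back, beyond that it snaps on by itself to 1.57 and stays
- knob_axis (a point): on the knob's vertical axis, level with the flat housing top it stands on: mill x 0, y -125 mm, 150 mm above the counter. Black hub 36 mm across, top at 182 mm, with one straight black lever 12 mm wide and 22 mm tall (158 to 180 mm above the counter), 60 mm long from the axis. It can be pushed from the side with closed fingertips
- lever_tip (a point): top of the lever's outer end, 60 mm out from the knob's axis, 180 mm above the counter; turns with the knob
- nut1_center (a point): walnut, a rough tan ball 32 mm across and 32 mm high, about 13 g; the point is its centre. At the start all four lie loose on the floor of the loading pan
- nut2_center (a point): walnut, a rough tan ball 32 mm across and 32 mm high, about 13 g; the point is its centre. At the start all four lie loose on the floor of the loading pan
- nut3_center (a point): walnut, a rough tan ball 32 mm across and 32 mm high, about 13 g; the point is its centre. At the start all four lie loose on the floor of the loading pan
- nut4_center (a point): walnut, a rough tan ball 32 mm across and 32 mm high, about 13 g; the point is its centre. At the start all four lie loose on the floor of the loading pan
- spice_jar: bystander: small amber jar, 48 mm across, 90 mm high; origin under its centre
- mug: bystander: white mug, 80 mm across, 90 mm high, handle at its own +y; origin under its centre
- spoon: bystander: wooden spoon lying on the counter along its own x axis
- bowl: bystander: blue bowl, 120 mm across, 50 mm high; origin under its centre
- canister: bystander: white canister, 80 mm across, 140 mm high; origin under its centre
- oil: bystander: green bottle, 60 mm across, 190 mm high; origin under its centre
- book: bystander: closed blue book lying flat, 170 by 230 by 25 mm; origin under its centre

How it is judged:
By the outcome, as a careful person would: the job done as asked, in the order asked, and still so for the second after the job is handed in, with the robot touching nothing.
It also fails if it takes over 69 s, if anything falls off the work surface, if the arm or the gripper's body presses on something with over 40 N, if the wrist force passes 120 N, or if a joint passes its speed limit or range.

## Robot

A 6-joint arm with a two-finger parallel gripper is mounted at the origin on the work surface. World frame = base frame: x ahead of the robot, y to its left, z up, the work surface at z = 0. Lengths are in m, angles in rad, forces in N, time in s.
With the tool pointing down it reaches from about 0.35 to 0.775 m from the base axis. Payload 5.5 kg.
Tool frame: the origin (TCP) lies at the very end of the fingers, on their centre line; the grasp point (between the pads) lies env.hold_point_z behind it (env.hold_point_z is the distance from the TCP to the grasp point, in m); z points along the fingers, y is the line along which they close (so a half turn about z gives the same grasp; the last joint's range is limited). The gripper opens to 85 mm and grips with 20 to 120 N. Pads are 22 mm wide; open, the fingers measure 114 mm over their backs; the gripper's body (76 mm by 85 mm) begins 54 mm behind the grasp point. The pads swing forward as they close: fully open they stand 13 mm farther back than shut.
Start: joints at [0.981, 0.313, 0.046, 1.304, 0, 1.431], TCP at [0.25, 0.518, 0.231] pointing down, gripper open.
Joint ranges: [-2.76, 2.76], [-0.86, 1.69], [-1.03, 1.26], [-2.2, 2.34], [-1.47, 1.5], [-3.14, 3.14]. Speed limits (rad/s): [2.57, 2.57, 3.14, 3.14, 3.14, 3.14].

## Interface

Orientations are given as a unit quaternion [w, x, y, z].
In Python, from workcell import env gives the robot as it stands.
- The arm moves only by the tool carry_out, never from a script. Its argument "steps" is a list of rows, each a list of 3 entries, a list of its own where there are three numbers: the turn, a rotation vector about the tool's x, y, z in degrees, then the shift along the tool's x, y, z in cm, then the closure in counts, from 0 (fully open) to 255 (shut). A call has exactly 8 rows; each row is the pose to reach, as a shift and turn from the pose commanded when the call began, along the tool's axes at that moment; what a row does not reach only later rows make up. A row lasts 1/8 s, in which the tool goes at most 62.5 mm and 10.7 degrees, less where a joint would pass 70% of its speed; a pose out of reach is approached as far as the arm can. A call with a gripper value outside its range is refused whole. The fingers move at their own pace and stop on an object; "force" is the grip in N (left out, the last holds). Time passes only in rows, so rows that repeat a pose let the fingers close, or fill a call up. It gives the time, the measured TCP pose, the force, the opening and the grip force at its end, in the units of the state.
- env.get_state(): the state, without advancing time (a new reading comes with each control period).
- env.read_camera(name): name is "scene" or "top"; returns (picture, depth): 480x640x3 uint8, red, green, blue; 480x640 float32, m along the optical axis (not along the pixel's ray), 0 where there is no reading.
- env.get_calibration(name): a dict with "fx", "fy", "cx", "cy" (pixels), "origin" and "orientation" of the camera in the world. Camera axes: x right, y up, looking along -z (the intrinsics and any distortion apply to the point x, -y, -z); pixel columns grow to the right and rows downward; lengths in m; the calibration is good to about 2 mm. A picture is of the moment at which its call begins. get_calibration takes no time and is no camera call.
- env.hand_in(): hands the job in; it is judged then, once.
The state is a dict: "clock": time; "joint_pos": joint angles; "qvel": joint speeds; "tau": joint torques, N m; "tcp_pos": TCP position; "orientation": TCP orientation; "wrist_force": force on the tool from outside, world axes, zero at the start; "ft_torque": the same for the moment, N m; "finger_gap": finger opening in m; "grip_force": force on a finger pad.
Only numpy, scipy, OpenCV 4.12 (cv2) and the standard library are available. Lean on these libraries where they do the work, as an engineer would, in place of code of your own. Each camera call takes 0.05 s, during which the arm holds its last target. There are 200 camera calls.

## Working session

There is one attempt and no reset: what is moved stays moved. The work goes in short steps, Python scripts to look and compute and a tool call to move; the robot and the scene stay as the last step left them, time stands still between calls to the robot, and variables do not carry over. Pictures are saved under pics/ and viewed, at most 10 in all, crops included, and the job is handed in when it is done.

Besides the shell and the picture viewer there is one more tool, called after ">>>" as name([rows], argument=value, ...), one row to a line, values as JSON. carry_out: Moves the arm, as the interface text tells. Its arguments: {"type":"object","properties":{"steps":{"type":"array","items":{"type":"array"}},"force":{"type":"number"}},"required":["steps"]}

```bash
mkdir -p pics; ls
cat > h.py <<'E'
import numpy as np, cv2
from scipy.spatial.transform import Rotation as R
from workcell import env
def rot(q): return R.from_quat([q[1],q[2],q[3],q[0]])
def cloud(n):
    im,d=env.read_camera(n); c=env.get_calibration(n)
    v,u=np.mgrid[0:480,0:640]
    p=np.stack([(u-c['cx'])/c['fx']*d,-(v-c['cy'])/c['fy']*d,-d],-1)
    P=(p.reshape(-1,3)@rot(c['orientation']).as_matrix().T+np.array(c['origin'])).reshape(480,640,3)
    P[d==0]=np.nan
    return im,P
E
python3 - <<'E'
from h import *
for n in('scene','top'):
    im,P=cloud(n); cv2.imwrite(f'pics/{n}0.png',im[:,:,::-1]); np.save(n,P); np.save(n+'i',im)
    print({k:v for k,v in env.get_calibration(n).items()})
print(env.get_state(), env.hold_point_z)
E
```

```text
pics
{'fx': 544.5461405693479, 'fy': 544.5461405693479, 'cx': 324.77604606578456, 'cy': 242.40714229808202, 'origin': array([1.30506773, 0.45832033, 1.11123559]), 'orientation': array([0.52416777, 0.18801884, 0.27989104, 0.78202179])}
{'fx': 584.0021172657581, 'fy': 584.0021172657581, 'cx': 319.40206943872704, 'cy': 238.74169831010002, 'origin': array([0.33458839, 0.14718887, 1.37754061]), 'orientation': array([ 0.71428482,  0.05696587, -0.05017141, -0.69572618])}
{'clock': 0.1, 'joint_pos': array([ 9.81375884e-01,  3.13941322e-01,  4.50920119e-02,  1.30359736e+00,
       -3.56688053e-06,  1.43119593e+00]), 'qvel': array([-0.00098786, -0.00207053,  0.00340677, -0.00050598, -0.00094689,
        0.00031551]), 'tau': array([ 2.71448982e-03, -4.81724131e+01,  2.99244279e+01,  1.26156601e-02,
       -1.68486786e-04, -1.52045561e-05]), 'tcp_pos': array([0.2497668 , 0.51741591, 0.23048869]), 'orientation': array([-2.92501070e-04,  2.23018574e-01,  9.74813846e-01, -7.71593137e-04]), 'wrist_force': array([ 0.7861709 , -0.23061812, -0.63765167]), 'ft_torque': array([-0.05712858,  0.00210001,  0.03817124]), 'grip_force': 0.0, 'finger_gap': 0.08557375288728894} 0.0187
```

View pics/top0.png

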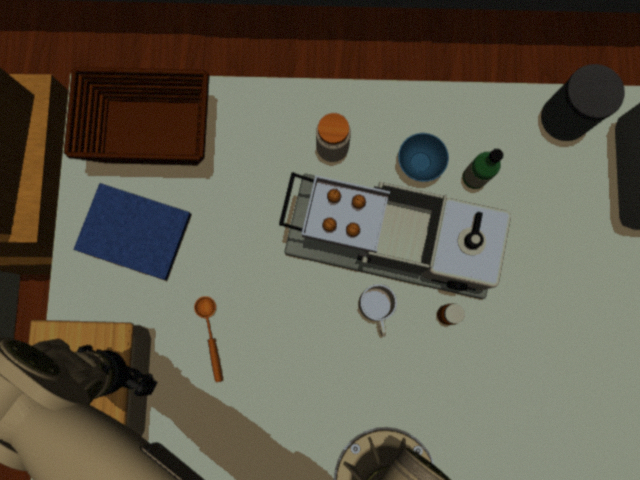

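View pics/scene0.png

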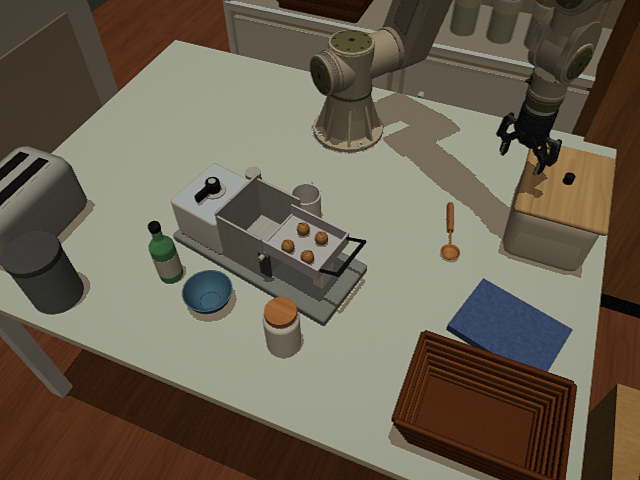

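The top view shows the mill with its bar at the left (about 292,202), four nuts in the pan near (345,212), and the knob at (474,240) with its lever pointing up, which is roughly world +x. The scene view agrees. The bowl, oil bottle and mug are close to the mill's sides.

Run:
```python
from h import *
P=np.load('top.npy'); im=np.load('topi.npy').astype(int)
def box(m,n):
    q=P[m]; r=cv2.minAreaRect(q[:,:2].astype(np.float32)*1000); print(n,len(q),r,'z',np.median(q[:,2])); return r
v,u=np.mgrid[0:480,0:640]
z=P[:,:,2]
br=im.min(-1)>110
box((u>425)&(u<515)&(v>185)&(v<300)&(abs(z-.15)<.008)&br,'housing')
box((u>270)&(u<520)&(v>165)&(v<305)&(abs(z-.025)<.006),'base')
m=(u>275)&(u<320)&(v>165)&(v<240)&(im.max(-1)<60)&(abs(z-.165)<.015)
box(m,'bar')
box((u>455)&(u<490)&(v>205)&(v<255)&(im.max(-1)<60)&(z>.165)&(z<.2),'knob')
# ray cast dark bar pixels on z=.17
for n,lim in (('bar all dark',(275,320,165,240)),):
    mm=(u>lim[0])&(u<lim[1])&(v>lim[2])&(v<lim[3])&(im.max(-1)<60)
    print(n,mm.sum(),np.nanpercentile(z[mm],[5,25,50,75,95]))
# tall things near
for name,(a,b) in dict(mug=(376,305),jar=(452,314),bowl=(423,158),oil=(495,157),can=(333,130)).items():
    print(name,P[b,a])
```

```text
housing 4416 ((526.2591552734375, -162.17222595214844), (143.27565002441406, 164.94239807128906), 78.48808288574219) z 0.15057852988742704
base 3261 ((555.6834716796875, 11.533782958984375), (329.2668151855469, 465.90618896484375), 2.2920143604278564) z 0.02546163122024514
bar 320 ((600.7766723632812, 213.02505493164062), (47.876564025878906, 118.44032287597656), 78.61775970458984) z 0.16790454411339006
knob 299 ((544.91064453125, -158.190185546875), (74.37415313720703, 34.2841911315918), 0.7087361812591553) z 0.18084640966005971
bar all dark 408 [0.0250851  0.15275756 0.16611584 0.16974707 0.17361019]
mug [0.39117813 0.02672684 0.00296821]
jar [ 0.37231764 -0.13057665  0.09500032]
bowl [ 0.74894941 -0.08277334  0.00415806]
oil [ 0.70006026 -0.20364939  0.18576914]
can [0.76658831 0.13821656 0.14100849]
```

>>> carry_out([
  [[0,0,-2],[-4,-1,0],140],
  [[0,0,-4],[-10,-2.3,0],140],
  [[0,0,-6],[-16,-3.7,0],140],
  [[0,0,-8],[-22,-5.2,0],140],
  [[0,0,-10],[-28,-6.6,0],140],
  [[0,0,-12],[-34,-8,0],140],
  [[0,0,-14.3],[-40,-9.4,0],140],
  [[0,0,-14.3],[-44.4,-10.4,0],140],
], force=30)

```text
clock: 1.1
tcp_pos: [0.6063, 0.2289, 0.2305]
orientation: [-0.0, 0.101, 0.995, -0.0]
wrist_force: [-0.3, 0.6, 0.3]
finger_gap: 0.0384
grip_force: 0.0
```

Run:
```python
from h import *
im,P=cloud('scene'); s=env.get_state()
print(s['tcp_pos'],s['orientation'],s['finger_gap'])
cv2.imwrite('pics/s1.png',cv2.resize(im[150:350,220:460,::-1],(720,600),interpolation=cv2.INTER_CUBIC))
```

```text
[0.61024516 0.2254033  0.22978427] [ 0.00104311  0.10273496  0.99470766 -0.00105433] 0.038243976147846345
```

View pics/s1.png

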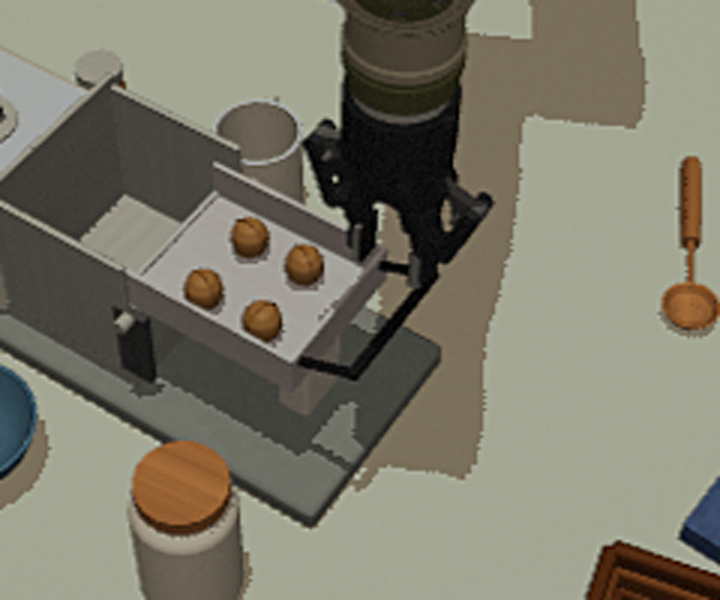

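>>> carry_out([
  [[0,0,0],[0,0,0],140],
  [[0,0,0],[0,0,0],140],
  [[0,0,0],[0,0,1],140],
  [[0,0,0],[0,0,2],140],
  [[0,0,0],[0,0,3],140],
  [[0,0,0],[0,0,4],140],
  [[0,0,0],[0,0,4.5],140],
  [[0,0,0],[0,0,4.5],140],
])

```text
clock: 2.15
tcp_pos: [0.6044, 0.231, 0.1858]
orientation: [-0.0, 0.1, 0.995, -0.0]
wrist_force: [-0.6, -0.1, 0.2]
finger_gap: 0.0385
grip_force: 0.0
```

Run:
```python
from h import *
im,P=cloud('scene'); s=env.get_state()
print(s['tcp_pos'],s['orientation'],s['finger_gap'])
cv2.imwrite('pics/s2.png',cv2.resize(im[200:300,310:430,::-1],(720,600),interpolation=cv2.INTER_CUBIC))
```

```text
[0.6046771  0.23106173 0.18624383] [-4.91739134e-05  1.00002322e-01  9.94987203e-01 -4.64503586e-06] 0.03800511558511817
```

View pics/s2.png

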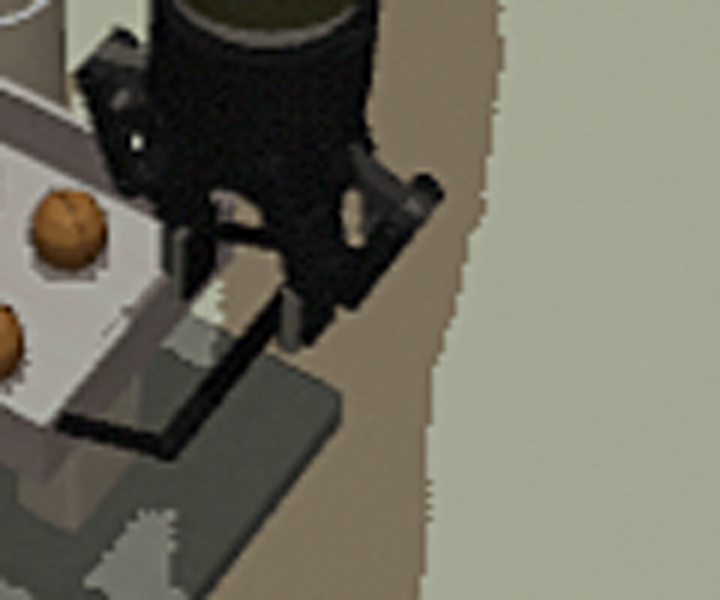

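The pad tips are at (180,280) and (290,330) in the crop. Lowering them 20 mm puts the bar about midway between them, and the inner finger clears the pan wall, so I'm descending and gripping.

>>> carry_out([
  [[0,0,0],[0,0,1],140],
  [[0,0,0],[0,0,2],140],
  [[0,0,0],[0,0,3],140],
  [[0,0,0],[0,0,3.9],140],
  [[0,0,0],[0,0,3.9],140],
  [[0,0,0],[0,0,3.9],200],
  [[0,0,0],[0,0,3.9],255],
  [[0,0,0],[0,0,3.9],255],
], force=25)

```text
clock: 3.2
tcp_pos: [0.6051, 0.232, 0.1479]
orientation: [0.001, 0.1, 0.995, 0.001]
wrist_force: [0.7, 4.0, -0.7]
finger_gap: 0.0088
grip_force: 24.5
```

>>> carry_out([
  [[0,0,0],[0,0,0],255],
  [[0,0,0],[0,0,0],255],
  [[0,0,0],[0,0,0],255],
  [[0,0,0],[0,0,0],255],
  [[0,0,0],[0,0,0],255],
  [[0,0,0],[0,0,0],255],
  [[0,0,0],[0,0,0],255],
  [[0,0,0],[0,0,0],255],
])

```text
clock: 4.2
tcp_pos: [0.6051, 0.232, 0.1478]
orientation: [0.001, 0.1, 0.995, 0.001]
wrist_force: [1.4, 5.1, 1.2]
finger_gap: 0.0087
grip_force: 24.5
```

>>> carry_out([
  [[0,0,0],[0,-0.22,-0.82],255],
  [[0,0,0],[0,-0.47,-1.64],255],
  [[0,0,0],[0,-0.75,-2.44],255],
  [[0,0,0],[0,-1.07,-3.23],255],
  [[0,0,0],[0,-1.43,-4.0],255],
  [[0,0,0],[0,-1.82,-4.76],255],
  [[0,0,0],[0,-2.24,-5.5],255],
  [[0,0,0],[0,-2.69,-6.22],255],
])

```text
clock: 5.2
tcp_pos: [0.6, 0.2063, 0.2107]
orientation: [0.001, 0.099, 0.995, 0.002]
wrist_force: [1.0, 7.2, 2.0]
finger_gap: 0.0092
grip_force: 24.3
```

Run:
```python
from h import *
im,P=cloud('scene'); s=env.get_state()
print(s['tcp_pos'],s['wrist_force'],s['finger_gap'])
cv2.imwrite('pics/s3.png',cv2.resize(im[150:310,220:412,::-1],(720,600),interpolation=cv2.INTER_CUBIC))
```

```text
[0.59990946 0.20562321 0.21170655] [0.31359949 5.66471555 3.82599298] 0.008813969050772193
```

View pics/s3.png

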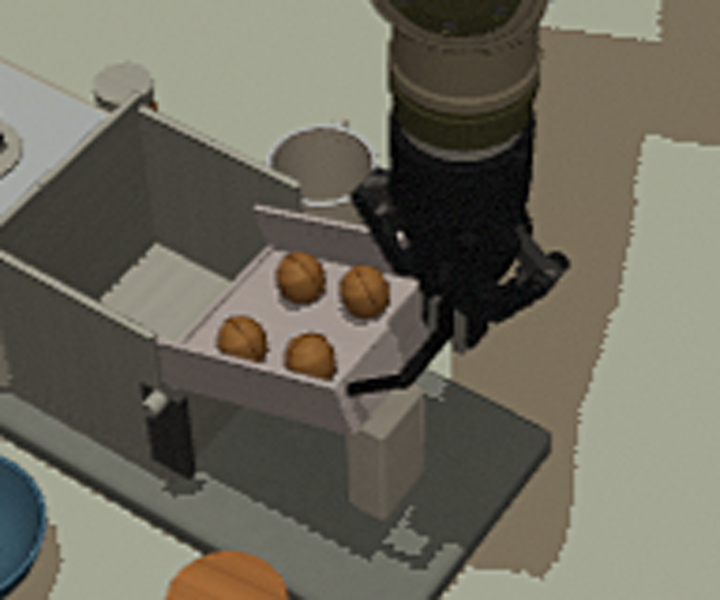

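The pan is off its rest at about 0.3 rad with the bar held in the pads (at about 450,320 in the crop), and all four nuts are still in the pan. I'm continuing the arc.

>>> carry_out([
  [[0,0,0],[0,-0.48,-0.7],255],
  [[0,0,0],[0,-1.0,-1.38],255],
  [[0,0,0],[0,-1.54,-2.04],255],
  [[0,0,0],[0,-2.11,-2.67],255],
  [[0,0,0],[0,-2.71,-3.28],255],
  [[0,0,0],[0,-3.33,-3.86],255],
  [[0,0,0],[0,-3.98,-4.41],255],
  [[0,0,0],[0,-4.65,-4.93],255],
])

```text
clock: 6.25
tcp_pos: [0.591, 0.1611, 0.2614]
orientation: [0.002, 0.099, 0.995, 0.002]
wrist_force: [0.3, 8.1, 8.0]
finger_gap: 0.0094
grip_force: 25.0
```

>>> carry_out([
  [[0,0,0],[0,-0.65,-0.6],255],
  [[0,0,0],[0,-1.36,-1.1],255],
  [[0,0,0],[0,-2.06,-1.55],255],
  [[0,0,0],[0,-2.82,-2.0],255],
  [[0,0,0],[0,-3.6,-2.36],255],
  [[0,0,0],[0,-4.4,-2.7],255],
  [[0,0,0],[0,-5.2,-3.0],255],
  [[0,0,0],[0,-6.06,-3.25],255],
])

```text
clock: 7.25
tcp_pos: [0.5786, 0.0991, 0.2921]
orientation: [0.001, 0.1, 0.995, -0.0]
wrist_force: [3.8, 2.8, 6.7]
finger_gap: 0.0087
grip_force: 25.8
```

>>> carry_out([
  [[0,0,0],[0,0,0],255],
  [[0,0,0],[0,0,0],255],
  [[0,0,0],[0,0,0],255],
  [[0,0,0],[0,0,0],255],
  [[0,0,0],[0,0,0],255],
  [[0,0,0],[0,0,0],255],
  [[0,0,0],[0,0,0],255],
  [[0,0,0],[0,0,0],255],
])

```text
clock: 8.25
tcp_pos: [0.5785, 0.0991, 0.2921]
orientation: [0.001, 0.1, 0.995, -0.0]
wrist_force: [3.0, 2.3, 7.1]
finger_gap: 0.0089
grip_force: 25.9
```

Run:
```python
from h import *
im,P=cloud('scene'); im2,_=cloud('top'); s=env.get_state()
print(s['tcp_pos'],s['wrist_force'],s['finger_gap'])
a=cv2.resize(im[130:310,200:392,::-1],(390,366),interpolation=cv2.INTER_CUBIC)
b=cv2.resize(im2[150:330,260:452,::-1],(390,366),interpolation=cv2.INTER_CUBIC)
cv2.imwrite('pics/s4.png',np.hstack([a,b]))
```

```text
[0.57853328 0.09907872 0.29209765] [1.83054029 2.13009542 6.23726325] 0.0085952546420519
```

View pics/s4.png

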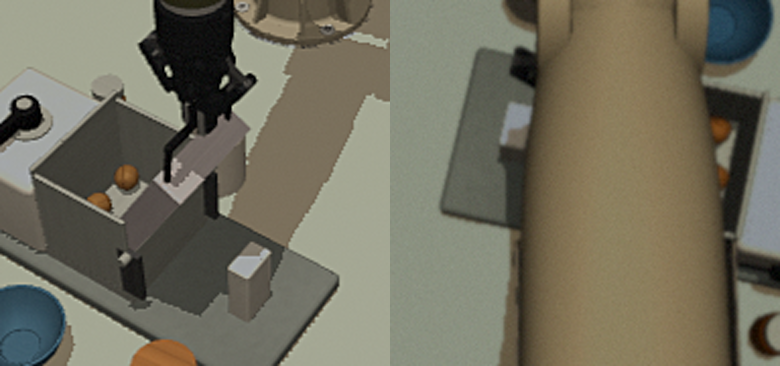

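The pan is tipped to about 1.05 rad. Two nuts show in the hopper at about (126,177) and (100,200), and none show in the pan. The arm hides the rest, so I'll count once it's clear. Lowering under control now.

>>> carry_out([
  [[0,0,0],[0,0.81,0.25],255],
  [[0,0,0],[0,1.61,0.53],255],
  [[0,0,0],[0,2.4,0.85],255],
  [[0,0,0],[0,3.16,1.22],255],
  [[0,0,0],[0,3.92,1.62],255],
  [[0,0,0],[0,4.65,2.07],255],
  [[0,0,0],[0,5.37,2.55],255],
  [[0,0,0],[0,6.06,3.1],255],
])

```text
clock: 9.35
tcp_pos: [0.5906, 0.1595, 0.2604]
orientation: [0.001, 0.1, 0.995, 0.0]
wrist_force: [2.8, 3.6, 5.5]
finger_gap: 0.0089
grip_force: 26.5
```

>>> carry_out([
  [[0,0,0],[0,0.67,0.52],255],
  [[0,0,0],[0,1.32,1.07],255],
  [[0,0,0],[0,1.94,1.65],255],
  [[0,0,0],[0,2.54,2.26],255],
  [[0,0,0],[0,3.11,2.89],255],
  [[0,0,0],[0,3.65,3.55],255],
  [[0,0,0],[0,4.17,4.23],255],
  [[0,0,0],[0,4.65,4.93],255],
])

```text
clock: 10.35
tcp_pos: [0.5996, 0.2049, 0.2103]
orientation: [0.0, 0.1, 0.995, -0.0]
wrist_force: [4.4, 2.4, 1.5]
finger_gap: 0.009
grip_force: 26.9
```

>>> carry_out([
  [[0,0,0],[0,0.23,0.36],255],
  [[0,0,0],[0,0.45,0.72],255],
  [[0,0,0],[0,0.66,1.09],255],
  [[0,0,0],[0,0.87,1.46],255],
  [[0,0,0],[0,1.07,1.84],255],
  [[0,0,0],[0,1.26,2.22],255],
  [[0,0,0],[0,1.44,2.6],255],
  [[0,0,0],[0,1.62,2.99],255],
])

```text
clock: 11.35
tcp_pos: [0.6027, 0.2206, 0.1803]
orientation: [-0.0, 0.1, 0.995, -0.0]
wrist_force: [5.1, 1.4, 2.1]
finger_gap: 0.0091
grip_force: 27.4
```

>>> carry_out([
  [[0,0,0],[0,0.17,0.39],255],
  [[0,0,0],[0,0.32,0.79],255],
  [[0,0,0],[0,0.46,1.19],255],
  [[0,0,0],[0,0.6,1.59],255],
  [[0,0,0],[0,0.73,2.0],255],
  [[0,0,0],[0,0.85,2.41],255],
  [[0,0,0],[0,0.96,2.82],255],
  [[0,0,0],[0,1.07,3.23],255],
])

```text
clock: 12.35
tcp_pos: [0.6048, 0.2313, 0.148]
orientation: [0.0, 0.1, 0.995, -0.0]
wrist_force: [5.1, 3.2, -0.1]
finger_gap: 0.009
grip_force: 27.8
```

>>> carry_out([
  [[0,0,0],[0,0,0],255],
  [[0,0,0],[0,0,0.1],255],
  [[0,0,0],[0,0,0.2],255],
  [[0,0,0],[0,0,0.3],255],
  [[0,0,0],[0,0,0.3],255],
  [[0,0,0],[0,0,0.3],255],
  [[0,0,0],[0,0,0.3],255],
  [[0,0,0],[0,0,0.3],255],
])

```text
clock: 13.35
tcp_pos: [0.605, 0.232, 0.1452]
orientation: [0.0, 0.1, 0.995, 0.001]
wrist_force: [5.8, 5.2, -0.0]
finger_gap: 0.0088
grip_force: 27.8
```

Run:
```python
from h import *
im,P=cloud('scene'); im2,_=cloud('top'); s=env.get_state()
print(s['tcp_pos'],s['wrist_force'],s['finger_gap'])
a=cv2.resize(im[150:330,200:392,::-1],(390,366),interpolation=cv2.INTER_CUBIC)
b=cv2.resize(im2[150:330,260:452,::-1],(390,366),interpolation=cv2.INTER_CUBIC)
cv2.imwrite('pics/s5.png',np.hstack([a,b]))
```

```text
[0.60501352 0.23198496 0.14516037] [5.32577134 5.68513465 0.72592654] 0.00913671971006679
```

View pics/s5.png

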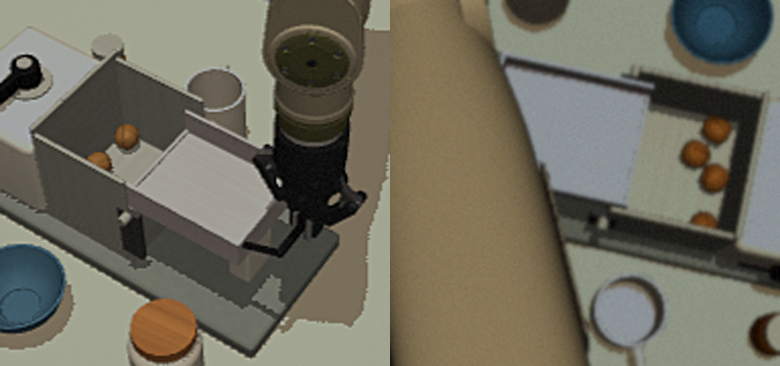

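All four nuts are in the hopper: (716,130), (696,153), (713,178) and (704,222) in the right half. The pan is empty and looks flat. I'll press down slightly to confirm it's on its rest.

>>> carry_out([
  [[0,0,0],[0,0,0.1],255],
  [[0,0,0],[0,0,0.2],255],
  [[0,0,0],[0,0,0.3],255],
  [[0,0,0],[0,0,0.4],255],
  [[0,0,0],[0,0,0.4],255],
  [[0,0,0],[0,0,0.4],255],
  [[0,0,0],[0,0,0.4],255],
  [[0,0,0],[0,0,0.4],255],
])

```text
clock: 14.45
tcp_pos: [0.6052, 0.2321, 0.1446]
orientation: [0.002, 0.1, 0.995, 0.001]
wrist_force: [-1.0, 3.5, 16.1]
finger_gap: 0.0093
grip_force: 29.3
```

Run:
```python
from h import *
im,P=cloud('scene'); s=env.get_state()
print(s['tcp_pos'],s['wrist_force'],s['finger_gap'])
P0=np.load('scene.npy')
# pan floor/wall heights, mill frame
y=np.array([.199,.98]);x=np.array([.98,-.199]);o=np.array([.5263,-.1622])
for Q in(P0,P):
    d=Q[:,:,:2]-o; my=d@y-.125; mx=d@x
    for a in (.11,.15,.19,.21):
        m=(abs(my-a)<.008)&(abs(mx)<.05)&(Q[:,:,2]>.1)&(Q[:,:,2]<.15)
        print(a,m.sum(),np.percentile(Q[m][:,2],20).round(4),end=' | ')
    print()
```

```text
[0.60520763 0.23207298 0.14462853] [-1.34876572  3.452507   15.67543069] 0.009039268252290351
0.11 99 0.1201 | 0.15 201 0.1194 | 0.19 284 0.1208 | 0.21 129 0.1197 | 
0.11 199 0.1193 | 0.15 192 0.1194 | 0.19 202 0.1196 | 0.21 115 0.1198 |
```

The pan is on its rest: contact force is 16 N and the floor height matches the start. I'll relax, open and rise.

>>> carry_out([
  [[0,0,0],[0,0,-0.3],255],
  [[0,0,0],[0,0,-0.3],200],
  [[0,0,0],[0,0,-0.3],140],
  [[0,0,0],[0,0,-0.3],140],
  [[0,0,0],[0,0,-0.3],140],
  [[0,0,0],[0,0,-0.3],140],
  [[0,0,0],[0,0,-0.3],140],
  [[0,0,0],[0,0,-0.3],140],
])

```text
clock: 15.5
tcp_pos: [0.6047, 0.2311, 0.1449]
orientation: [0.0, 0.1, 0.995, 0.0]
wrist_force: [0.6, -0.2, -0.8]
finger_gap: 0.0383
grip_force: 0.0
```

>>> carry_out([
  [[0,0,0],[0,0,-1],140],
  [[0,0,0],[0,0,-3],140],
  [[0,0,0],[0,0,-5],140],
  [[0,0,0],[0,0,-8],140],
  [[0,0,0],[0,0,-10],200],
  [[0,0,0],[0,0,-10],255],
  [[0,0,0],[0,0,-10],255],
  [[0,0,0],[0,0,-10],255],
])

```text
clock: 16.5
tcp_pos: [0.604, 0.231, 0.2435]
orientation: [-0.001, 0.1, 0.995, -0.0]
wrist_force: [-0.4, 0.2, -1.0]
finger_gap: -0.0001
grip_force: 0.0
```

>>> carry_out([
  [[0,0,0],[-0.4,-3,0],255],
  [[0,0,0],[-1,-8,0],255],
  [[0,0,0],[-1.6,-13,0],255],
  [[0,0,0],[-2.3,-18,0],255],
  [[0,0,0],[-3,-23,0],255],
  [[0,0,0],[-3.6,-28,0],255],
  [[0,0,0],[-4.2,-33,0],255],
  [[0,0,0],[-4.5,-36.1,0],255],
])

```text
clock: 17.5
tcp_pos: [0.5762, -0.1338, 0.2438]
orientation: [-0.001, 0.101, 0.995, 0.0]
wrist_force: [0.3, 0.2, -0.0]
finger_gap: 0.0003
grip_force: 0.0
```

>>> carry_out([
  [[0,0,0],[0,0,0],255],
  [[0,0,0],[0,0,0],255],
  [[0,0,0],[0,0,0],255],
  [[0,0,0],[0,0,1],255],
  [[0,0,0],[0,0,2],255],
  [[0,0,0],[0,0,3],255],
  [[0,0,0],[0,0,4],255],
  [[0,0,0],[0,0,4.5],255],
])

```text
clock: 18.5
tcp_pos: [0.5766, -0.1315, 0.1987]
orientation: [-0.001, 0.1, 0.995, 0.0]
wrist_force: [-0.1, 0.2, -0.7]
finger_gap: 0.0001
grip_force: 0.0
```

Run:
```python
from h import *
im,P=cloud('scene'); im2,_=cloud('top'); s=env.get_state()
t=s['tcp_pos']; d=t[:2]-np.array([.5263,-.1622])
print(t,s['wrist_force'],'rel axis, mill:',d@[.98,-.199],d@[.199,.98],s['joint_pos'])
a=cv2.resize(im[130:270,150:300,::-1],(390,364),interpolation=cv2.INTER_CUBIC)
b=cv2.resize(im2[170:310,380:530,::-1],(390,364),interpolation=cv2.INTER_CUBIC)
cv2.imwrite('pics/s6.png',np.hstack([a,b]))
```

```text
[ 0.57656964 -0.13153406  0.19898161] [-0.15341424  0.0639201  -0.0108388 ] rel axis, mill: 0.04316172110751385 0.040056275788647566 [-3.60027135e-01  3.56457427e-01  2.81108000e-02  1.24368301e+00
  8.06591390e-05 -1.59700762e-01]
```

View pics/s6.png

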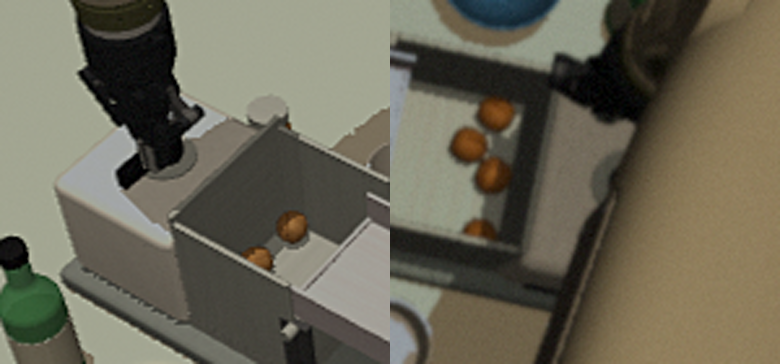

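The fingertips hang on the lever's +y side, over the housing between lever and hopper wall, 40 mm from the lever line. The nuts are still in the hopper. I'll go down, then push.

>>> carry_out([
  [[0,0,0],[0,0,1],255],
  [[0,0,0],[0,0,2],255],
  [[0,0,0],[0,0,3],255],
  [[0,0,0],[0,0,3.4],255],
  [[0,0,0],[0,0,3.4],255],
  [[0,0,0],[-0.2,-0.6,3.4],255],
  [[0,0,0],[-0.2,-1.2,3.4],255],
  [[0,0,0],[-0.2,-1.6,3.4],255],
])

```text
clock: 19.6
tcp_pos: [0.5758, -0.1483, 0.166]
orientation: [0.0, 0.1, 0.995, -0.0]
wrist_force: [-0.1, -0.3, -0.2]
finger_gap: -0.0001
grip_force: 0.0
```

>>> carry_out([
  [[0,0,0],[-0.2,-0.6,0],255],
  [[0,0,0],[-0.4,-1.2,0],255],
  [[0,0,0],[-0.5,-1.9,0],255],
  [[0,0,0],[-0.5,-2.6,0],255],
  [[0,0,0],[-0.4,-3.2,0],255],
  [[0,0,0],[-0.3,-3.8,0],255],
  [[0,0,0],[0,-4.4,0],255],
  [[0,0,0],[0.3,-5.0,0],255],
])

```text
clock: 20.6
tcp_pos: [0.5627, -0.1972, 0.1659]
orientation: [0.0, 0.1, 0.995, -0.001]
wrist_force: [-0.5, 0.3, 0.2]
finger_gap: -0.0
grip_force: 0.0
```

>>> carry_out([
  [[0,0,0],[0.4,-0.5,0],255],
  [[0,0,0],[0.8,-0.9,0],255],
  [[0,0,0],[0.8,-0.9,0],255],
  [[0,0,0],[0,0,0],255],
  [[0,0,0],[0,0,-2],255],
  [[0,0,0],[0,0,-5],255],
  [[0,0,0],[0,0,-9],255],
  [[0,0,0],[0,0,-12],255],
])

```text
clock: 21.6
tcp_pos: [0.5639, -0.1954, 0.2876]
orientation: [0.001, 0.099, 0.995, -0.0]
wrist_force: [0.5, -1.2, 0.3]
finger_gap: -0.0
grip_force: 0.0
```

>>> carry_out([
  [[0,0,0],[0,5,0],255],
  [[0,0,0],[0,10,0],255],
  [[0,0,0],[0,15,0],255],
  [[0,0,0],[0,20,0],255],
  [[0,0,0],[0,25,0],255],
  [[0,0,0],[0,30,0],255],
  [[0,0,0],[0,35,0],255],
  [[0,0,0],[0,38,0],255],
])

```text
clock: 22.6
tcp_pos: [0.6386, 0.1801, 0.2855]
orientation: [0.0, 0.098, 0.995, 0.0]
wrist_force: [0.7, -0.0, -0.5]
finger_gap: 0.0003
grip_force: 0.0
```

>>> carry_out([
  [[0,0,0],[0,4,0],255],
  [[0,0,0],[0,8,0],255],
  [[0,0,0],[0,12,0],255],
  [[0,0,0],[0,16,0],255],
  [[0,0,0],[0,18,0],255],
  [[0,0,0],[0,18,0],255],
  [[0,0,0],[0,18,0],255],
  [[0,0,0],[0,18,0],255],
])

```text
clock: 23.6
tcp_pos: [0.6743, 0.3518, 0.2864]
orientation: [0.0, 0.1, 0.995, 0.0]
wrist_force: [-0.5, -0.1, -0.8]
finger_gap: 0.0002
grip_force: 0.0
```

Run:
```python
from h import *
im,P=cloud('scene'); im2,_=cloud('top'); s=env.get_state()
print(s['clock'],s['tcp_pos'],s['wrist_force'])
a=cv2.resize(im[130:330,150:390,::-1],(400,333),interpolation=cv2.INTER_CUBIC)
b=cv2.resize(im2[120:340,265:529,::-1],(400,333),interpolation=cv2.INTER_CUBIC)
cv2.imwrite('pics/s7.png',np.hstack([a,b]))
```

```text
23.7 [0.67433963 0.35174204 0.28653705] [-0.22592447 -0.03921177 -0.27844239]
```

View pics/s7.png

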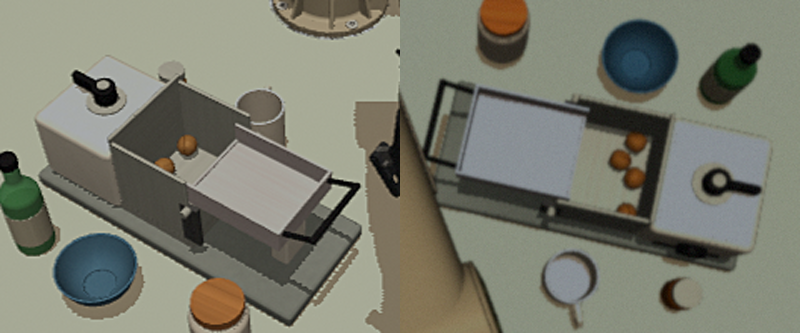

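The lever at (735,187) now points along mill -y, which is on. The four nuts are in the hopper, the pan is flat, the bystanders haven't moved, and the arm is clear.

```bash
python3 -c "
from workcell import env
print(env.hand_in())"
```

```text
the job is handed in; nothing more can be done
None
```

The job is handed in at about 24 s: all four walnuts are in the hopper, the pan was lowered back flat onto its rest under control, the mill lever is at its on position, and the other things are where they were.

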